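# Click the peg tally wheel on to five

## Task

The rack is full with its five tent pegs, so bring the tally wheel beside it up to date: with a fingertip, flick the tabs on its edge to turn it clockwise, click by click, until the yellow five-dot tab has clicked in at the red pointer, without running on past it. Leave the pegs and their rack, the puller and its tray, the pot, the mug and the can untouched.

Things in the scene. Friction and masses are not known exactly. Their poses are not given: they have to be found in the camera images.
- tally_base: fixed round bamboo plate, 196 mm across, 12 mm thick, screwed to the desk, carrying the tally wheel. Origin at the centre of its underside, on the wheel's vertical axis, z up; its +x points from the wheel's axis to the red pointer
- wheel_top (a point): centre of the top of the tally wheel, on its axis, 40 mm above the desk. Black disc, radius 53 mm, 18 to 40 mm above the desk. Eight blue tabs (one yellow) 45 degrees apart stick out of its edge to radius 77 mm, each 12 mm wide, 19 to 39 mm above the desk, with 0 to 7 dots; seen from above the dot counts rise counter-clockwise. The gaps between tabs are open down to the base plate
- tally_wheel (a joint): wheel angle in rad, growing clockwise seen from above; tab n is at the pointer at n x 0.785. A click stop holds it at every 0.785: a tab needs 3 to 4 N sideways to leave it, and once past half-way (0.39) to the next click the wheel runs on into it by itself and stops there (damped, does not coast). End stops at -0.3 and 5.8. Starts on tab 1, 2 or 3
- five_tab (a point): middle of the top of the only yellow tab, the one with five dots, 65 mm from the wheel's axis, 39 mm above the desk, turning with the wheel
- pointer (a point): inner tip of the small red arrow head painted flat on the base plate, 80 mm from the wheel's axis, 14 mm above the desk
- rack: fixed bamboo rack, 210 x 60 mm, 45 mm tall, with five slots in a row along its x; origin at the centre of its underside. The five pegs in it stand about 160 mm above the desk
- peg1: silver tent peg with a hooked head, 9 mm thick, 152 mm long, standing loose in a slot of the rack; origin at its lower end. Leave alone
- peg2: silver tent peg with a hooked head, 9 mm thick, 152 mm long, standing loose in a slot of the rack; origin at its lower end. Leave alone
- peg3: silver tent peg with a hooked head, 9 mm thick, 152 mm long, standing loose in a slot of the rack; origin at its lower end. Leave alone
- peg4: silver tent peg with a hooked head, 9 mm thick, 152 mm long, standing loose in a slot of the rack; origin at its lower end. Leave alone
- peg5: silver tent peg with a hooked head, 9 mm thick, 152 mm long, standing loose in a slot of the rack; origin at its lower end. Leave alone
- puller: yellow plastic T-handled peg puller with a small steel hook, 140 x 92 mm, 22 mm high, lying in the wooden tray; origin under its middle; x runs from handle to hook. Leave alone
- pot: empty grey ceramic pot, 110 mm across, 100 mm tall; origin at the centre of its underside. Leave alone
- mug: silver metal mug, 80 mm across, 85 mm tall, handle to its +y; origin at the centre of its underside. Leave alone
- canister: green can with a red cap, 90 mm across, 90 mm tall; origin at the centre of its underside. Leave alone
- gear_tray: fixed open wooden tray, 200 x 130 mm, 50 mm tall; origin at the centre of its underside
Not all that is in view belongs to the job. What is shaped like the tally_base but green or pink is not meant.

How it is judged (in metres and radians):
On the way, in this order (a step that is already met when the one before it is completed fails the run):
1. the wheel has clicked on to the fourth tab (value of joint tally_wheel between 2.84159 and 3.53159 rad).
2. the yellow five-dot tab has come to the pointer (value of joint tally_wheel between 3.80699 and 4.04699 rad), for 0.2 s.
At the end, for the whole second after the job is handed in: The wheel rests clicked in with its yellow five-dot tab at the red pointer (within 0.12 rad, about 7 degrees), and the pegs, puller, pot, mug and can are within 15 mm of where they began (all of step 2 and velocity of joint tally_wheel between -0.05 and 0.05 rad/s and not (distance of peg1 from where it was at the start of the episode above 0.015 m) and not (distance of peg2 from where it was at the start of the episode above 0.015 m) and not (distance of peg3 from where it was at the start of the episode above 0.015 m) and not (distance of peg4 from where it was at the start of the episode above 0.015 m) and not (distance of peg5 from where it was at the start of the episode above 0.015 m) and not (distance of puller from where it was at the start of the episode above 0.015 m) and not (distance of pot from where it was at the start of the episode above 0.015 m) and not (distance of mug from where it was at the start of the episode above 0.015 m) and not (distance of canister from where it was at the start of the episode above 0.015 m)); the robot touches nothing.
It fails at once if the wheel runs on past the five tab by half a click (0.39 rad) or more (value of joint tally_wheel above 4.31699 rad).
It fails at once if a peg, the puller, the pot, the mug or the can is moved or lifted by more than 15 mm (distance of any of peg1, peg2, peg3, peg4, peg5, puller, pot, mug, canister from where it was at the start of the episode above 0.015 m).
It fails at once if the robot touches the wheel with anything but its fingers (contact force between the arm and tally_wheel above 1 N).
It fails at once if the robot touches a peg, the puller, the pot, the mug, the can, the rack or the tray (over 1 N) (contact force between any of the fingers, the arm and peg1 above 1 N or contact force between any of the fingers, the arm and peg2 above 1 N or contact force between any of the fingers, the arm and peg3 above 1 N or contact force between any of the fingers, the arm and peg4 above 1 N or contact force between any of the fingers, the arm and peg5 above 1 N or contact force between any of the fingers, the arm and puller above 1 N or contact force between any of the fingers, the arm and pot above 1 N or contact force between any of the fingers, the arm and mug above 1 N or contact force between any of the fingers, the arm and canister above 1 N or contact force between any of the fingers, the arm and rack above 1 N or contact force between any of the fingers, the arm and gear_tray above 1 N).
It also fails if it takes over 64 s, if anything falls off the work surface, if the arm or the gripper's body presses on something with over 40 N, if the wrist force passes 120 N, or if a joint passes its speed limit or range.

## Robot

A 6-joint arm with a two-finger parallel gripper is mounted at the origin on the work surface. World frame = base frame: x ahead of the robot, y to its left, z up, the work surface at z = 0. Lengths are in mm, angles in degrees, forces in N, time in s.
With the tool pointing down it reaches from about 300 to 850 mm from the base axis. Payload 4.2 kg.
Tool frame: the origin (TCP) lies at the very end of the fingers, on their centre line; the grasp point (between the pads) lies 19 mm behind it; x points along the fingers, z is the direction in which the jaws open and shut, and the axes are right-handed (so a half turn about x gives the same grasp; the last joint's range is limited). The gripper opens to 91 mm and grips with 3 to 60 N. Pads are 32 mm wide; open, the fingers measure 118 mm over their backs; the gripper's body (76 mm by 178 mm) begins 60 mm behind the grasp point.
Start: joints at [-70.932, 18.312, 89.639, -0, 72.044, -1.146], TCP at [198.683, -539.604, 179.276] pointing down, gripper open.
Joint ranges: [-177.97, 177.97], [-48.28, 115.42], [12.27, 149.76], [-77.06, 257.06], [2.81, 150.46], [-146.56, 146.56]. Speed limits (degrees/s): [147.25, 147.25, 180, 180, 180, 180].

## Interface

Orientations are given as [roll, pitch, yaw] about the fixed x, y, z axes, in that order (R = Rz(yaw) Ry(pitch) Rx(roll)).
In Python, from workcell import state, grab_frame, camera_info, env, search_frame, place_of gives the robot as it stands.
- The arm moves only by the tool drive_tool, never from a script. Its argument "plan" is a list of rows, each a list of 7 numbers: the turn, a rotation vector about the world's x, y, z in degrees, then the shift along the world's x, y, z in mm, then the finger opening in mm, from 0 to 91.2. In form: [[wx, wy, wz, dx, dy, dz, jaw], ...]. A call has 1 to 10 rows; each row is the pose to reach, as a shift and turn from the pose measured when the call began; what a row does not reach only later rows make up. A row lasts 1/8 s, in which the tool goes at most 62.5 mm and 10.7 degrees, less where a joint would pass 70% of its speed; a pose out of reach is approached as far as the arm can. A call with a gripper value outside its range is refused whole. The fingers move at their own pace and stop on an object; "grip_force" is the grip in N (left out, the last holds). Time passes only in rows, so rows that repeat a pose let the fingers close. It gives the time, the measured TCP pose, the force and the opening at its end, in the units of the state.
- state(): the state, without advancing time (a new reading comes with each control period).
- grab_frame(name): name is "scene" or "side" or "wrist"; returns the picture (420x560x3 uint8, red, green, blue); there is no depth.
- camera_info(name): a dict with "intrinsics" (3x3 intrinsics, pixels), "origin" and "orientation" of the camera in the world; the wrist camera has in their place "hand_eye" (4x4, takes a point from camera to tool coordinates, whose origin is the TCP and whose axes are the tool frame's). Camera axes: x right, y down, z forward; pixel columns grow to the right and rows downward; lengths in mm; the calibration is good to about 2 mm. A picture is of the moment at which its call begins: read the wrist's pose just before it. camera_info takes no time and is no camera call.
- env.job_done(): hands the job in, once; it reports no verdict.
Trained networks look in the newest picture that a camera, given by its name, has taken for a name from the list of things; names that differ only in an ending like _2 or _b are one class to them, and where a whole thing is asked for, a point or a joint stands for the part that bears it (a point fixed in the world has none). Each returns a list of dicts, best first, with "p" (0 to 1); they miss things now and then, are a little off and sometimes report something else, mostly with a low value. They report only what shows in the picture. A call takes as long as a camera call. They do not tell look-alikes from the thing itself.
- search_frame(camera, label): "rect" ([left, top, right, bottom] as shares, 0 to 1, of the picture: columns of its width, rows of its height, round what is visible of it).
- place_of(camera, label): "location" ([column, row] as shares, 0 to 1, of the picture: columns of its width, rows of its height: a listed point, or the origin of a listed thing).
The state is a dict: "time_s": time; "qpos": joint angles; "qvel": joint speeds; "effort": joint torques, N m; "ee_pos": TCP position; "ee_rot": TCP orientation; "force": force on the tool from outside, world axes, zero at the start; "torque": the same for the moment, N m; "gripper_width": finger opening in mm.
Only numpy, scipy, OpenCV 4.12 (cv2) and the standard library are available. Lean on these libraries where they do the work, as an engineer would, in place of code of your own. Each camera call takes 0.05 s, during which the arm holds its last target. There are 200 camera calls.

## Working session

There is one attempt and no reset: what is moved stays moved. The work goes in short steps, Python scripts to look and compute and a tool call to move; the robot and the scene stay as the last step left them, time stands still between calls to the robot, and variables do not carry over. Pictures are saved under pics/ and viewed, about 8 in all and at most 12, crops included, and the job is handed in when it is done.

Besides the shell and the picture viewer there is one more tool, called after "Emit:" by a JSON object that holds its "api" and its "payload". drive_tool: Moves the arm, as the interface text tells. Its arguments: {"type":"object","properties":{"plan":{"type":"array"},"grip_force":{"type":"number"}},"required":["plan"]}

```bash
mkdir -p pics
cat > h.py <<'E'
import numpy as np, cv2
from scipy.spatial.transform import Rotation as R
from workcell import state, grab_frame, camera_info, env, search_frame, place_of
def cam(n):
    c=camera_info(n); return np.array(c["intrinsics"]),c
def pose(n):
    K,c=cam(n)
    if n=="wrist":
        s=state(); T=np.eye(4); T[:3,:3]=torot(s["ee_rot"]); T[:3,3]=s["ee_pos"]
        M=T@np.array(c["hand_eye"]); return K,M[:3,:3],M[:3,3]
    return K,torot(c["orientation"]),np.array(c["origin"])
def torot(o):
    o=np.array(o,float)
    return o if o.shape==(3,3) else R.from_euler("xyz",o,degrees=True).as_matrix()
def ray(n,uv,z):
    K,Rm,o=pose(n); d=Rm@np.linalg.inv(K)@np.array([uv[0],uv[1],1.]); return o+d*(z-o[2])/d[2]
def proj(n,p):
    K,Rm,o=pose(n); q=K@(Rm.T@(np.array(p,float)-o)); return q[:2]/q[2]
def save(n,im): cv2.imwrite("pics/"+n,im[:,:,::-1])
E
python3 - <<'E'
from h import *
print(state()); 
for n in ("scene","side","wrist"):
    im=grab_frame(n); save(n+"0.png",im); c=camera_info(n); print(n,c)
    if n=="wrist": continue
    for l,z in (("wheel_top",40),("five_tab",39),("pointer",14),("tally_base",0),("rack",0),("pot",0),("mug",0),("canister",0),("gear_tray",0)):
        for d in place_of(n,l)[:3]:
            uv=np.array(d["location"])*[560,420]; print(n,l,round(d["p"],2),uv.round(),ray(n,uv,z).round(0))
E
```

```text
{'time_s': 0.0, 'qpos': array([-7.09313156e+01,  1.83502191e+01,  8.97064404e+01, -2.82739174e-04,
        7.20433454e+01, -1.14619561e+00]), 'qvel': array([ 0.10204895, -0.01251501, -0.00115621,  0.07924796,  0.01657752,
       -0.01901306]), 'effort': array([-1.29052671e-03, -4.12460876e+01, -2.31976479e+01,  7.24561675e-02,
        4.57597047e-02, -1.54539962e-04]), 'ee_pos': array([ 198.49804238, -539.04798531,  178.43435482]), 'ee_rot': array([179.00781589,  89.89999476, 109.22278332]), 'force': array([ 0.25313113, -0.22577036, -0.12109081]), 'torque': array([ 0.00312822, -0.01794331,  0.05941223]), 'gripper_width': 91.34158441386954}
scene {'intrinsics': array([[456.85679243,   0.        , 280.43536976],
       [  0.        , 456.85679243, 205.72056796],
       [  0.        ,   0.        ,   1.        ]]), 'origin': array([1228.98266512,  333.77307761,  874.16267348]), 'orientation': array([-134.78423809,   -0.13742199,  115.77976774])}
scene wheel_top 0.98 [363. 189.] [315. 143.  40.]
scene wheel_top 0.91 [266. 222.] [541. -37.  40.]
scene wheel_top 0.86 [197. 122.] [ 246. -43
[... 1461 characters left out ...]
 [349. 195.] [754.  32.   0.]
side pot 0.73 [396. 248.] [ 688. -259.    0.]
side mug 0.59 [399. 247.] [ 700. -260.    0.]
side gear_tray 0.72 [235. 170.] [515. 389.   0.]
wrist {'intrinsics': array([[351.86981625,   0.        , 284.90944281],
       [  0.        , 351.86981625, 212.04881918],
       [  0.        ,   0.        ,   1.        ]]), 'hand_eye': array([[-1.14601448e-03, -2.31987812e-01,  9.72718018e-01,
        -2.05511490e+02],
       [ 7.12453560e-04, -9.72718599e-01, -2.31987111e-01,
         6.58062637e+01],
       [ 9.99999090e-01,  4.27155827e-04,  1.28003014e-03,
        -5.87508149e-01],
       [ 0.00000000e+00,  0.00000000e+00,  0.00000000e+00,
         1.00000000e+00]])}
```

View pics/scene0.png

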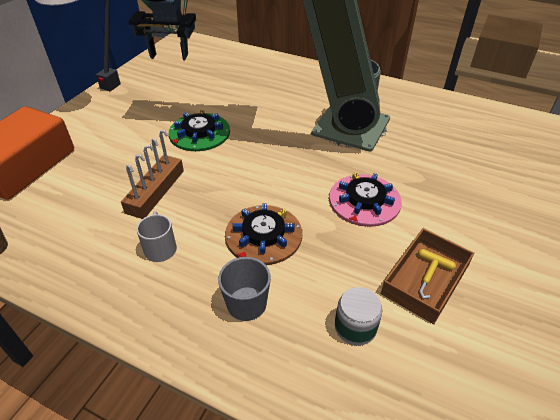

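View pics/side0.png

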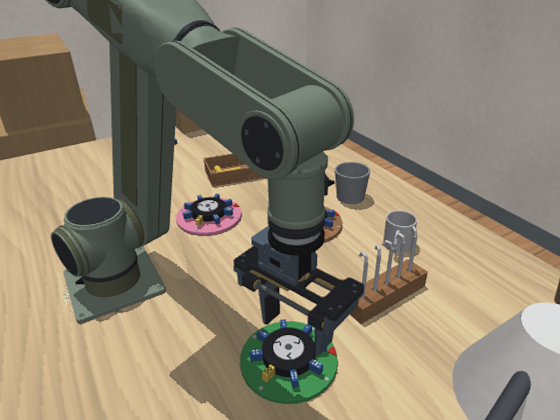

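Candidates for the tally: green at scene (198,128), pink at (365,195) and bamboo-brown at (263,230). Brown fits, because green and pink are excluded, and it lies at about (541,-37). I'll move the wrist camera there for an enlarged view.

Emit:
{"api": "drive_tool", "payload": {"plan": [[0, 0, 0, 0, 0, 60, 91], [0, 0, -3, 20, 35, 110, 91], [0, 0, -6, 50, 85, 120, 91], [0, 0, -9, 80, 137, 120, 91], [0, 0, -11, 110, 189, 120, 91], [0, 0, -13, 140, 241, 120, 91], [0, 0, -15, 170, 292, 120, 91], [0, 0, -17, 200, 344, 120, 91], [0, 0, -19, 230, 395, 110, 91], [0, 0, -20, 260, 447, 100, 91]]}}

```text
time_s: 2.3
ee_pos: [459.5, -90.9, 279.4]
ee_rot: [62.1, 89.9, -27.7]
force: [0.8, -1.2, -0.2]
gripper_width: 90.9
```

Emit:
{"api": "drive_tool", "payload": {"plan": [[0, 0, 0, 20, 30, -10, 91], [0, 0, 0, 40, 55, -30, 91], [0, 0, 0, 40, 55, -30, 91], [0, 0, 0, 40, 55, -30, 91]]}}

```text
time_s: 2.8
ee_pos: [499.3, -36.3, 249.8]
ee_rot: [48.6, 89.9, -41.2]
force: [0.5, -0.5, 0.1]
gripper_width: 91.2
```

Run:
```python
from h import *
s=state(); print(s["time_s"],s["ee_pos"],s["ee_rot"],s["qpos"],s["force"])
im=grab_frame("wrist"); save("wrist1.png",im)
for l,z in (("wheel_top",40),("five_tab",39),("pointer",14),("pot",0)):
    for d in place_of("wrist",l)[:3]:
        uv=np.array(d["location"])*[560,420]; print(l,round(d["p"],2),uv.round(),ray("wrist",uv,z).round(1))
```

```text
2.8 [499.33897477 -36.28397194 249.76564983] [ 48.5838974   89.89496323 -41.23593732] [-5.42675623e+00  9.27986294e+00  9.17092889e+01 -6.26217847e-02
  7.89256729e+01  8.44050613e+01] [ 0.47065131 -0.47004481  0.09523182]
wheel_top 0.84 [287. 144.] [547.3 -38.7  40. ]
five_tab 0.69 [270. 195.] [487.4 -18.1  39. ]
five_tab 0.67 [178. 354.] [270.3 107.   39. ]
pointer 0.88 [295.  70.] [633.  -47.9  14. ]
pointer 0.77 [145. 255.] [402.1 148.7  14. ]
pointer 0.53 [266. 196.] [482.1 -11.9  14. ]
```

View pics/wrist1.png

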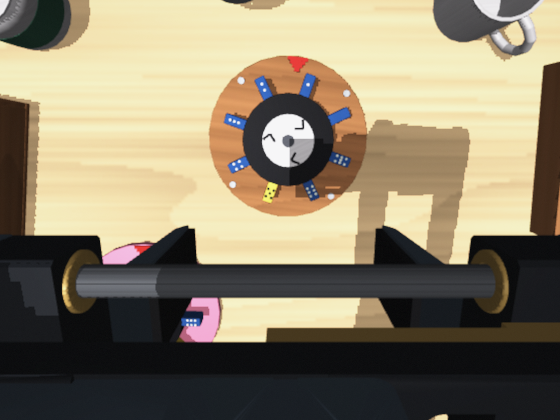

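The wrist image shows the bamboo wheel centred at (288,140), the red pointer at (297,63), and the yellow tab at (270,192). The tabs seem offset from the pointer, so I'll measure their angles in an enlarged crop.

Run:
```python
from h import *
im=cv2.imread("pics/wrist1.png")[:,:,::-1]
save("crop1.png",cv2.resize(im[45:225,200:380],None,fx=3.3,fy=3.3,interpolation=cv2.INTER_CUBIC))
hsv=cv2.cvtColor(np.ascontiguousarray(im),cv2.COLOR_RGB2HSV)
def blobs(lo,hi,z,zmin=15):
    m=cv2.inRange(hsv,lo,hi); m[:50]=0;m[225:]=0;m[:,:200]=0;m[:,375:]=0
    n,_,st,c=cv2.connectedComponentsWithStats(m)
    return [(c[i].round(0),ray("wrist",c[i],z)) for i in range(1,n) if st[i,4]>zmin]
C=ray("wrist",(288,140),40); print("C",C)
for nm,lo,hi,z in (("blue",(105,100,60),(125,255,255),39),("yel",(24,120,100),(34,255,255),39),("red",(0,200,120),(4,255,255),14)):
    for uv,p in blobs(lo,hi,z):
        d=p-C; print(nm,uv,p.round(1),"r",np.hypot(*d[:2]).round(1),"ang",np.degrees(np.arctan2(d[1],d[0])).round(1))
```

```text
C [552.26129619 -39.80831597  40.        ]
blue [307.  85.] [612.2 -60.9  39. ] r 63.6 ang -19.4
blue [263.  88.] [609.6 -12.   39. ] r 63.7 ang 25.9
blue [338. 116.] [579.4 -97.3  39. ] r 63.6 ang -64.7
blue [235. 121.] [573.2  20.5  39. ] r 63.9 ang 70.8
blue [334. 157.] [532.5 -94.   39. ] r 57.7 ang -110.0
blue [239. 164.] [524.4  17.9  39. ] r 64.1 ang 115.7
blue [345. 161.] [ 528.  -107.1   39. ] r 71.6 ang -109.8
blue [310. 189.] [494.7 -66.9  39. ] r 63.7 ang -154.8
yel [270. 192.] [491.3 -18.1  39. ] r 64.7 ang 160.4
```

View pics/crop1.png

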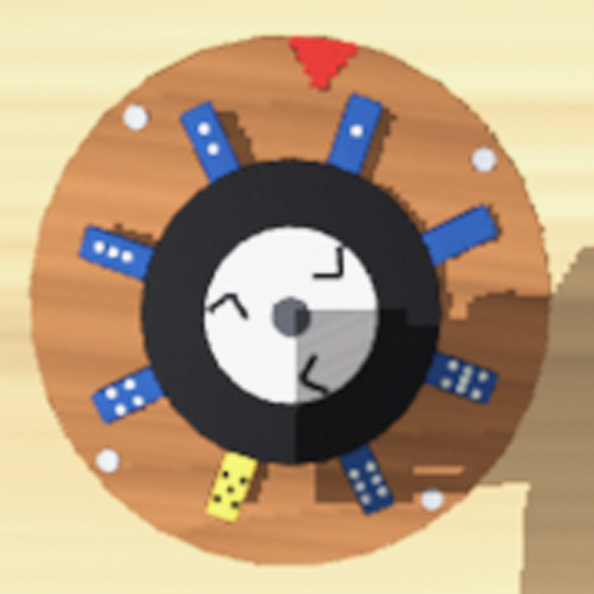

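Run:
```python
from h import *
C=np.array([552,-39.6,40]); print(proj("scene",C),"pointer",ray("wrist",(297.6,72.3),14))
p=ray("wrist",(297.6,72.3),14)-C; print(np.hypot(*p[:2]),np.degrees(np.arctan2(p[1],p[0])))
for cx,cy in ((135,117),(484,159),(107,460),(432,499)):   # plate screws
    q=ray("wrist",(200+cx/3.3,45+cy/3.3),13); d=q-C; print("screw",q.round(1),np.hypot(*d[:2]).round(1),np.degrees(np.arctan2(d[1],d[0])).round(1))
im=grab_frame("scene"); save("c2.png",cv2.resize(im[190:280,215:315],None,fx=6,fy=6,interpolation=cv2.INTER_CUBIC))
im=grab_frame("wrist"); save("w2.png",im); a=cv2.imread("pics/wrist1.png")[:,:,::-1]; print("diff",np.abs(a.astype(int)-im)[50:225,200:375].mean())
```

```text
[262.81890554 225.10052321] pointer [629.791747   -51.04411792  14.        ]
78.62902604144321 -8.368881684988281
screw [620.7  16.2  13. ] 88.5 39.1
screw [ 606.6 -110.1   13. ] 89.2 -52.2
screw [496.1  30.2  13. ] 89.4 128.7
screw [481.1 -95.3  13. ] 90.1 -141.8
diff 2.2204625850340136
```

View pics/c2.png

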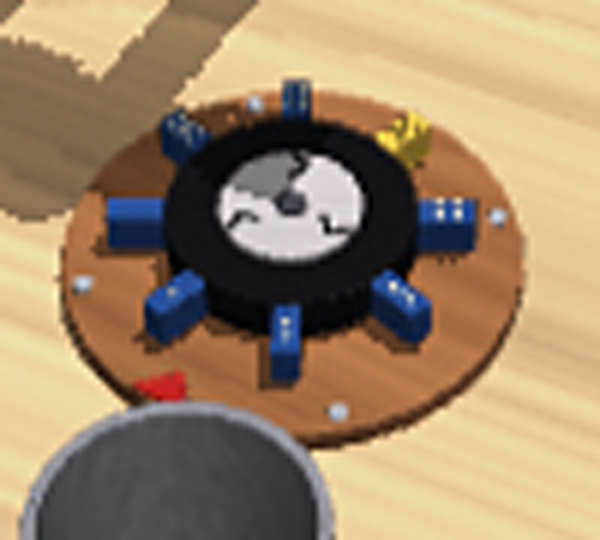

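The target is confirmed: the bamboo plate is at (552,-40), the pointer lies at about -7° and tab 1 is nearest it. The wheel sits roughly 12° past click 1. I'll push at the robot-side edge, using the outer face of one finger of the open jaw. The push runs along the tangent (-0.309, 0.951) at wheel azimuth 198°.

Emit:
{"api": "drive_tool", "payload": {"plan": [[0, 0, 5, -4, -32, -30, 91], [0, 0, 10, -8, -65, -70, 91], [0, 0, 15, -12, -98, -110, 91], [0, 0, 18, -16, -130, -150, 91], [0, 0, 18, -16, -130, -150, 91], [0, 0, 18, -16, -130, -190, 91], [0, 0, 18, -16, -130, -226, 91], [0, 0, 18, -16, -130, -226, 91], [0, 0, 18, -16, -130, -226, 91]]}}

```text
time_s: 4.28
ee_pos: [485.2, -166.5, 25.8]
ee_rot: [60.6, 89.7, -11.3]
force: [-0.3, -1.3, 0.4]
gripper_width: 91.3
```

```bash
cat > w.py <<'E'
from h import *
import sys
C=np.array([552,-39.6,40]); n=sys.argv[1]
s=state(); im=grab_frame("wrist"); save(n+".png",im)
a=np.radians(198); u=np.array([np.cos(a),np.sin(a)]); t=np.array([np.sin(a),-np.cos(a)])
d=s["ee_pos"][:2]-C[:2]; print("t",s["time_s"],"tcp",s["ee_pos"].round(1),s["ee_rot"].round(1),"rho",(d@u).round(1),"s",(d@t).round(1),"F",s["force"].round(1))
hsv=cv2.cvtColor(np.ascontiguousarray(im),cv2.COLOR_RGB2HSV)
for nm,lo,hi in (("blue",(105,100,40),(125,255,255)),("yel",(24,120,60),(34,255,255))):
    m=cv2.inRange(hsv,lo,hi); k,_,st,c=cv2.connectedComponentsWithStats(m)
    for i in range(1,k):
        if st[i,4]<40: continue
        e=ray("wrist",c[i],37)-C; r=np.hypot(*e[:2])
        if 50<r<85: print(nm,st[i,4],"r",r.round(0),"rel. pointer",(np.degrees(np.arctan2(e[1],e[0]))+7).round(1))
E
python3 w.py w3
```

```text
t 4.275 tcp [ 485.2 -166.5   25.8] [ 60.6  89.7 -11.3] rho 102.8 s -100.1 F [-0.3 -1.3  0.4]
blue 1589 r 64.0 rel. pointer -59.1
blue 967 r 65.0 rel. pointer -102.2
blue 1220 r 64.0 rel. pointer -144.8
yel 760 r 66.0 rel. pointer 166.7
```

View pics/w3.png

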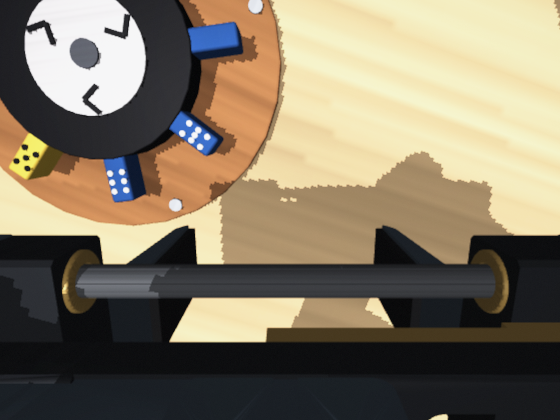

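Emit:
{"api": "drive_tool", "payload": {"plan": [[0, 0, 0, 14, 4, -2, 91], [0, 0, 0, 27, 9, -2, 91], [0, 0, 0, 27, 9, -2, 91], [0, 0, 0, 24, 20, -2, 91], [0, 0, 0, 20, 31, -2, 91], [0, 0, 0, 17, 41, -2, 91], [0, 0, 0, 14, 50, -2, 91], [0, 0, 0, 12, 55, -2, 91], [0, 0, 0, 12, 55, -2, 91], [0, 0, 0, 12, 55, -2, 91]]}}

```text
time_s: 5.58
ee_pos: [497.5, -111.8, 24.1]
ee_rot: [58.4, 89.6, -13.4]
force: [0.5, -0.3, 0.1]
gripper_width: 90.6
```

```bash
python3 w.py w4
```

```text
t 5.575 tcp [ 497.5 -111.8   24.1] [ 58.4  89.6 -13.4] rho 74.1 s -51.9 F [ 0.5 -0.3  0.1]
blue 73 r 53.0 rel. pointer 34.3
blue 1040 r 60.0 rel. pointer -14.4
blue 1142 r 65.0 rel. pointer 78.1
blue 1129 r 64.0 rel. pointer -58.1
blue 862 r 66.0 rel. pointer 123.4
blue 769 r 64.0 rel. pointer -102.6
blue 815 r 64.0 rel. pointer -146.4
yel 712 r 66.0 rel. pointer 167.1
```

View pics/w4.png

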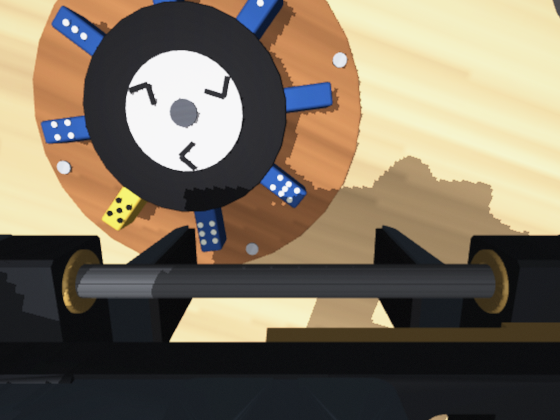

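The dots and angles show the wheel hasn't moved, though the finger should be past tab 6. I'll check the fingertip from outside before going on.

Run:
```python
from h import *
s=state(); T=torot(s["ee_rot"]); p=s["ee_pos"]
outs=[]
for n in ("side","scene"):
    im=grab_frame(n).copy(); c=proj(n,p).round().astype(int); print(n,c)
    x0=max(0,min(560-120,c[0]-60)); y0=max(0,min(420-110,c[1]-55))
    cr=cv2.resize(im[y0:y0+110,x0:x0+120],None,fx=3.3,fy=3.3,interpolation=cv2.INTER_CUBIC)
    for q in (-59,-45.6,0,45.6,59):
        w=(proj(n,p+T[:,2]*q)-[x0,y0])*3.3; cv2.circle(cr,tuple(int(v) for v in w),3,(255,0,255),-1)
    outs.append(cr)
save("ext.png",np.hstack(outs))
```

```text
side [307 236]
scene [248 207]
```

View pics/ext.png

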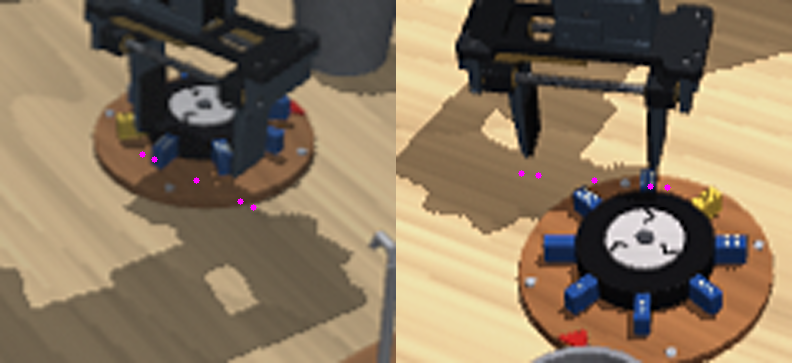

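The outside view shows both fingertips ending above where the reported TCP lies. The wrist view puts them about 37 mm above it, and side/scene about 33–36 mm. So the tips passed over the tabs at z≈60. I'll back out and lower in steps while watching the force.

Emit:
{"api": "drive_tool", "payload": {"plan": [[0, 0, 0, -4, -14, 0, 91], [0, 0, 0, -8, -28, 0, 91], [0, 0, 0, -15, -55, 0, 91], [0, 0, 0, -15, -55, 0, 91], [0, 0, 0, -15, -55, -7, 91], [0, 0, 0, -15, -55, -14, 91], [0, 0, 0, -15, -55, -20, 91], [0, 0, 0, -15, -55, -24, 91], [0, 0, 0, -15, -55, -24, 91]]}}

```text
time_s: 6.85
ee_pos: [482.3, -166.6, -0.4]
ee_rot: [59.7, 89.7, -12.1]
force: [-0.0, -0.8, 0.1]
gripper_width: 90.9
```

Emit:
{"api": "drive_tool", "payload": {"plan": [[0, 0, 0, 0, 0, -4, 91], [0, 0, 0, 0, 0, -8, 91], [0, 0, 0, 0, 0, -8, 91]]}}

```text
time_s: 7.22
ee_pos: [482.0, -166.5, -8.7]
ee_rot: [61.1, 89.7, -10.8]
force: [-0.6, 0.6, 0.0]
gripper_width: 91.0
```

```bash
python3 w.py w5
python3 - <<'E'
from h import *
s=state(); T=torot(s["ee_rot"]); p=s["ee_pos"]
outs=[]
for n in ("side","scene"):
    im=grab_frame(n).copy(); c=proj(n,p).round().astype(int)
    x0=max(0,min(560-120,c[0]-60)); y0=max(0,min(420-110,c[1]-60))
    cr=cv2.resize(im[y0:y0+110,x0:x0+120],None,fx=3.3,fy=3.3,interpolation=cv2.INTER_CUBIC)
    for q in (-52,52):
      for y in (-16,16):
        w=(proj(n,p+T[:,2]*q+T[:,1]*y-T[:,0]*37)-[x0,y0])*3.3; cv2.circle(cr,tuple(int(v) for v in w),3,(255,0,255),-1)
    outs.append(cr)
save("ext2.png",np.hstack(outs))
E
```

```text
t 7.225 tcp [ 482.  -166.5   -8.7] [ 61.1  89.7 -10.8] rho 105.8 s -99.1 F [-0.6  0.6  0. ]
blue 2155 r 64.0 rel. pointer -60.7
blue 1533 r 65.0 rel. pointer -102.2
blue 1964 r 64.0 rel. pointer -144.4
```

View pics/ext2.png

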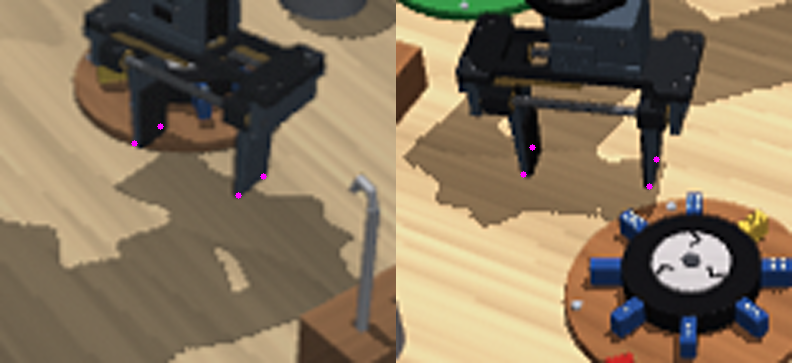

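With a 37 mm tip offset the markers sit exactly on the fingertips, and reaching z=-8.7 with no force confirms it. The real tip height is 28 mm, so now for the push.

Emit:
{"api": "drive_tool", "payload": {"plan": [[0, 0, 0, 15, 5, -3, 91], [0, 0, 0, 30, 10, -3, 91], [0, 0, 0, 30, 10, -3, 91], [0, 0, 0, 27, 20, -3, 91], [0, 0, 0, 23, 31, -3, 91], [0, 0, 0, 20, 41, -3, 91], [0, 0, 0, 17, 50, -3, 91], [0, 0, 0, 15, 55, -3, 91], [0, 0, 0, 15, 55, -3, 91], [0, 0, 0, 15, 55, -3, 91]]}}

```text
time_s: 8.62
ee_pos: [497.7, -111.6, -11.3]
ee_rot: [62.2, 89.6, -9.7]
force: [0.7, 0.2, 0.4]
gripper_width: 91.0
```

```bash
python3 w.py w6
```

```text
t 8.625 tcp [ 497.7 -111.6  -11.3] [62.2 89.6 -9.7] rho 73.9 s -51.7 F [0.7 0.2 0.4]
blue 2071 r 63.0 rel. pointer -33.6
blue 942 r 62.0 rel. pointer 103.7
blue 1494 r 64.0 rel. pointer -77.9
blue 1221 r 64.0 rel. pointer -121.5
blue 529 r 59.0 rel. pointer -167.4
yel 1056 r 66.0 rel. pointer 147.6
```

Emit:
{"api": "drive_tool", "payload": {"plan": [[0, 0, 0, -1, 3, 0, 91], [0, 0, 0, -2, 6, 0, 91], [0, 0, 0, -2, 6, 0, 91], [0, 0, 0, -2, 6, 0, 91]]}}

```text
time_s: 9.18
ee_pos: [495.6, -105.7, -11.3]
ee_rot: [62.3, 89.6, -9.6]
force: [-0.7, -0.3, 0.2]
gripper_width: 91.4
```

```bash
python3 w.py w7
```

```text
t 9.175 tcp [ 495.6 -105.7  -11.3] [62.3 89.6 -9.6] rho 74.1 s -45.4 F [-0.7 -0.3  0.2]
blue 2032 r 64.0 rel. pointer -38.3
blue 1331 r 65.0 rel. pointer 98.3
blue 1453 r 64.0 rel. pointer -83.2
blue 1162 r 64.0 rel. pointer -126.9
blue 598 r 60.0 rel. pointer -173.0
yel 1086 r 66.0 rel. pointer 142.5
```

Emit:
{"api": "drive_tool", "payload": {"plan": [[0, 0, 0, 1, -3, 0, 91], [0, 0, 0, 2, -6, 0, 91], [0, 0, 0, 2, -6, 0, 91], [0, 0, 0, 2, -6, 0, 91], [0, 0, 0, 2, -6, 0, 91], [0, 0, 0, 2, -6, 0, 91]]}}

```text
time_s: 9.98
ee_pos: [497.6, -111.6, -11.3]
ee_rot: [62.2, 89.6, -9.7]
force: [0.5, -0.2, 0.4]
gripper_width: 91.0
```

```bash
python3 w.py w8
```

```text
t 9.975 tcp [ 497.6 -111.6  -11.3] [62.2 89.6 -9.7] rho 74.0 s -51.7 F [ 0.5 -0.2  0.4]
blue 2084 r 63.0 rel. pointer -38.5
blue 996 r 62.0 rel. pointer 98.4
blue 1468 r 64.0 rel. pointer -83.3
blue 1216 r 64.0 rel. pointer -126.7
blue 894 r 62.0 rel. pointer -172.0
yel 1095 r 67.0 rel. pointer 142.4
```

Emit:
{"api": "drive_tool", "payload": {"plan": [[0, 0, 0, -2, 6, 0, 91], [0, 0, 0, -4, 11, 0, 91], [0, 0, 0, -5, 15, 0, 91], [0, 0, 0, -5, 15, 0, 91], [0, 0, 0, -3, 9, 0, 91], [0, 0, 0, -1, 3, 0, 91], [0, 0, 0, 0, 0, 0, 91], [0, 0, 0, 0, 0, 0, 91]]}}

```text
time_s: 11.02
ee_pos: [497.7, -112.0, -11.4]
ee_rot: [62.4, 89.6, -9.6]
force: [-0.1, 0.3, 0.0]
gripper_width: 91.0
```

```bash
python3 w.py w9
```

```text
t 11.025 tcp [ 497.7 -112.   -11.4] [62.4 89.6 -9.6] rho 74.0 s -52.1 F [-0.1  0.3  0. ]
blue 1133 r 63.0 rel. pointer 90.6
blue 1931 r 63.0 rel. pointer -46.0
blue 1489 r 64.0 rel. pointer -90.8
blue 1205 r 65.0 rel. pointer 181.5
blue 1158 r 63.0 rel. pointer -134.0
yel 1121 r 67.0 rel. pointer 135.0
```

Emit:
{"api": "drive_tool", "payload": {"plan": [[0, 0, 0, -15, -5, 0, 91], [0, 0, 0, -30, -10, 0, 91], [0, 0, 0, -30, -10, 0, 91], [0, 0, 0, -22, -33, 0, 91], [0, 0, 0, -15, -55, 0, 91], [0, 0, 0, -15, -55, 0, 91], [0, 0, 0, 0, -50, 0, 91], [0, 0, 0, 15, -46, 0, 91], [0, 0, 0, 15, -46, 0, 91], [0, 0, 0, 12, -37, 0, 91]]}}

```text
time_s: 12.32
ee_pos: [509.5, -148.3, -11.6]
ee_rot: [63.2, 89.7, -8.7]
force: [-0.7, -0.3, -0.4]
gripper_width: 91.2
```

Emit:
{"api": "drive_tool", "payload": {"plan": [[0, 0, 0, -3, 10, 0, 91], [0, 0, 0, -6, 19, 0, 91], [0, 0, 0, -8, 24, 0, 91], [0, 0, 0, -8, 24, 0, 91]]}}

```text
time_s: 12.82
ee_pos: [503.8, -136.6, -9.9]
ee_rot: [8.9, 88.5, -62.2]
force: [-2.8, -46.7, -2.6]
gripper_width: 90.5
```

```bash
python3 w.py w10
```

```text
t 12.825 tcp [ 503.8 -136.6   -9.9] [  8.9  88.5 -62.2] rho 75.8 s -77.4 F [ -2.8 -46.7  -2.6]
blue 1908 r 63.0 rel. pointer -52.6
blue 1637 r 64.0 rel. pointer -96.7
blue 968 r 61.0 rel. pointer 175.3
blue 738 r 58.0 rel. pointer -140.1
```

Emit:
{"api": "drive_tool", "payload": {"plan": [[0, 0, 0, 3, -8, 0, 91], [0, 0, 0, 4, -12, 0, 91], [0, 0, 0, 4, -12, 0, 91]]}}

```text
time_s: 13.25
ee_pos: [507.0, -147.7, -10.2]
ee_rot: [7.6, 88.6, -63.5]
force: [0.5, 1.8, 0.2]
gripper_width: 91.1
```

```bash
python3 w.py w11
python3 - <<'E'
from h import *
s=state(); T=torot(s["ee_rot"]); p=s["ee_pos"]
a=cv2.imread("pics/w10.png")[:,:,::-1]; im=grab_frame("scene")
b=cv2.resize(im[140:260,170:330],None,fx=2.4,fy=2.4,interpolation=cv2.INTER_CUBIC)
c=cv2.resize(a[:300,:400],None,fx=.96,fy=.96)
save("x12.png",np.hstack([c,b]))
E
```

```text
t 13.25 tcp [ 507.  -147.7  -10.2] [  7.6  88.6 -63.5] rho 76.2 s -88.9 F [0.5 1.8 0.2]
blue 2164 r 63.0 rel. pointer -46.2
blue 1676 r 64.0 rel. pointer -90.1
blue 1110 r 60.0 rel. pointer -132.8
blue 823 r 59.0 rel. pointer 182.2
```

View pics/x12.png

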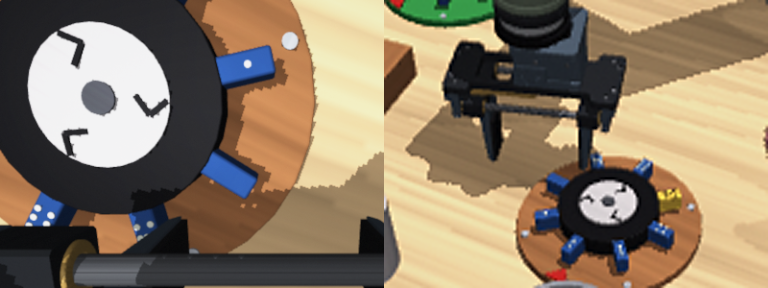

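Emit:
{"api": "drive_tool", "payload": {"plan": [[0, 0, 0, 0, 1, 0, 91], [0, 0, 0, -1, 2, 0, 91], [0, 0, 0, -1, 3, 0, 91], [0, 0, 0, -1, 4, 0, 91]]}}

```text
time_s: 13.85
ee_pos: [506.0, -144.6, -10.1]
ee_rot: [4.7, 88.5, -66.3]
force: [-0.5, -8.4, 0.1]
gripper_width: 91.2
```

Emit:
{"api": "drive_tool", "payload": {"plan": [[0, 0, 0, 0, 1, 0, 91], [0, 0, 0, -1, 2, 0, 91], [0, 0, 0, -1, 3, 0, 91], [0, 0, 0, -1, 4, 0, 91]]}}

```text
time_s: 14.35
ee_pos: [505.3, -143.5, -9.7]
ee_rot: [2.3, 88.2, -68.5]
force: [-0.6, -15.6, 0.2]
gripper_width: 90.9
```

```bash
python3 w.py w13; python3 -c "
from h import *
s=state();print(s['torque'],s['force'],s['effort'])"
```

```text
t 14.35 tcp [ 505.3 -143.5   -9.7] [  2.3  88.2 -68.5] rho 76.5 s -84.4 F [ -0.6 -15.6   0.2]
blue 2062 r 63.0 rel. pointer -48.5
blue 1649 r 64.0 rel. pointer -92.4
blue 952 r 61.0 rel. pointer 179.8
blue 893 r 59.0 rel. pointer -135.0
blue 49 r 69.0 rel. pointer -140.8
[-2.35763067  0.23639095  0.18987016] [ -1.40957403 -13.35621817   0.19834352] [  6.76444396 -40.04837036 -14.92082387   3.12874474   0.51555175
   0.25554945]
```

Emit:
{"api": "drive_tool", "payload": {"plan": [[0, 0, 0, 0, 0, 0, 91], [0, 0, 0, 0, 0, 0, 91], [0, 0, 0, 0, 0, 0, 91], [0, 0, 0, 0, 0, 0, 91], [0, 0, 0, 0, 0, 0, 91], [0, 0, 0, 0, 0, 0, 91]]}}

```text
time_s: 15.15
ee_pos: [506.1, -144.9, -9.5]
ee_rot: [3.2, 88.0, -67.4]
force: [0.4, -7.1, -1.1]
gripper_width: 91.0
```

```bash
python3 w.py w14
```

```text
t 15.15 tcp [ 506.1 -144.9   -9.5] [  3.2  88.  -67.4] rho 76.2 s -85.9 F [ 0.4 -7.1 -1.1]
blue 2084 r 63.0 rel. pointer -47.7
blue 1638 r 64.0 rel. pointer -91.6
blue 919 r 60.0 rel. pointer 180.6
blue 913 r 59.0 rel. pointer -134.1
blue 61 r 69.0 rel. pointer -139.8
```

```bash
cat >> w.py <<'E'
j=np.radians(-72); z=np.array([np.cos(j),np.sin(j),0]); x=np.array([0,0,-1.]); N=np.column_stack([x,np.cross(z,x),z])
print("fix rotvec",np.degrees(R.from_matrix(N@torot(s["ee_rot"]).T).as_rotvec()).round(1))
E
python3 w.py w15
```

```text
t 15.2 tcp [ 506.1 -144.9   -9.5] [  3.2  88.  -67.5] rho 76.2 s -85.9 F [ 0.2 -6.3 -1.1]
blue 2084 r 63.0 rel. pointer -47.7
blue 1639 r 64.0 rel. pointer -91.6
blue 915 r 60.0 rel. pointer 180.6
blue 913 r 59.0 rel. pointer -134.1
blue 62 r 69.0 rel. pointer -139.7
fix rotvec [ 1.8  0.7 -1.3]
```

Emit:
{"api": "drive_tool", "payload": {"plan": [[1, 0, -1, 4, -11, -1, 91], [1.8, 0.7, -1.3, -10, -16, -2, 91], [1.8, 0.7, -1.3, -25, -21, -2, 91], [1.8, 0.7, -1.3, -25, -21, -2, 91], [1.8, 0.7, -1.3, -32, 0, -2, 91], [1.8, 0.7, -1.3, -39, 21, -2, 91], [1.8, 0.7, -1.3, -39, 21, -2, 91], [1.8, 0.7, -1.3, -24, 26, -2, 91], [1.8, 0.7, -1.3, -8, 31, -2, 91], [1.8, 0.7, -1.3, -8, 31, -2, 91]]}}

```text
time_s: 16.5
ee_pos: [499.9, -113.8, -11.7]
ee_rot: [50.1, 89.9, -21.8]
force: [0.1, 0.3, 0.2]
gripper_width: 90.8
```

```bash
python3 w.py w16
```

```text
t 16.5 tcp [ 499.9 -113.8  -11.7] [ 50.1  89.9 -21.8] rho 72.5 s -54.4 F [0.1 0.3 0.2]
blue 1030 r 61.0 rel. pointer 90.9
blue 1939 r 63.0 rel. pointer -46.1
blue 1528 r 64.0 rel. pointer -90.7
blue 1075 r 64.0 rel. pointer 182.4
blue 1108 r 63.0 rel. pointer -133.5
yel 1051 r 66.0 rel. pointer 135.8
fix rotvec [ 0.   0.1 -0.1]
```

Emit:
{"api": "drive_tool", "payload": {"plan": [[0, 0, 0, -1, 4, 0, 91], [0, 0, 0, -2, 8, 0, 91], [0, 0, 0, -3, 11, 0, 91], [0, 0, 0, -4, 14, 0, 91], [0, 0, 0, -4, 17, 0, 91], [0, 0, 0, -4, 19, 0, 91], [0, 0, 0, -4, 21, 0, 91]]}}

```text
time_s: 17.42
ee_pos: [495.5, -94.5, -11.6]
ee_rot: [9.3, 89.8, -62.5]
force: [-1.2, -10.8, -0.5]
gripper_width: 91.0
```

```bash
python3 w.py w17
```

```text
t 17.425 tcp [495.5 -94.5 -11.6] [  9.3  89.8 -62.5] rho 70.7 s -34.8 F [ -1.2 -10.8  -0.5]
blue 44 r 53.0 rel. pointer -7.8
blue 1544 r 66.0 rel. pointer 89.5
blue 1754 r 64.0 rel. pointer -46.9
blue 1419 r 64.0 rel. pointer -92.0
blue 497 r 61.0 rel. pointer 177.5
blue 840 r 62.0 rel. pointer -135.6
yel 1126 r 66.0 rel. pointer 133.9
fix rotvec [ 0.2  0.1 -0.2]
```

The wheel moved freely from its odd start up to click 2 but now resists stiffly. I'll make one montage to look for an obstruction.

Run:
```python
from h import *
a=cv2.imread("pics/w17.png")[:,:,::-1][:280,:400]
b=grab_frame("scene")[180:280,205:325]; c=grab_frame("side")[160:250,255:375]
f=lambda i,w,h:cv2.resize(i,(w,h),interpolation=cv2.INTER_CUBIC)
save("m18.png",np.vstack([np.hstack([f(b,400,333),f(c,400,333)]),np.hstack([f(a,380,266),f(cv2.imread("pics/w13.png")[:,:,::-1][:280,:400],420,266)])]))
```

```text
(no output)
```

View pics/m18.png

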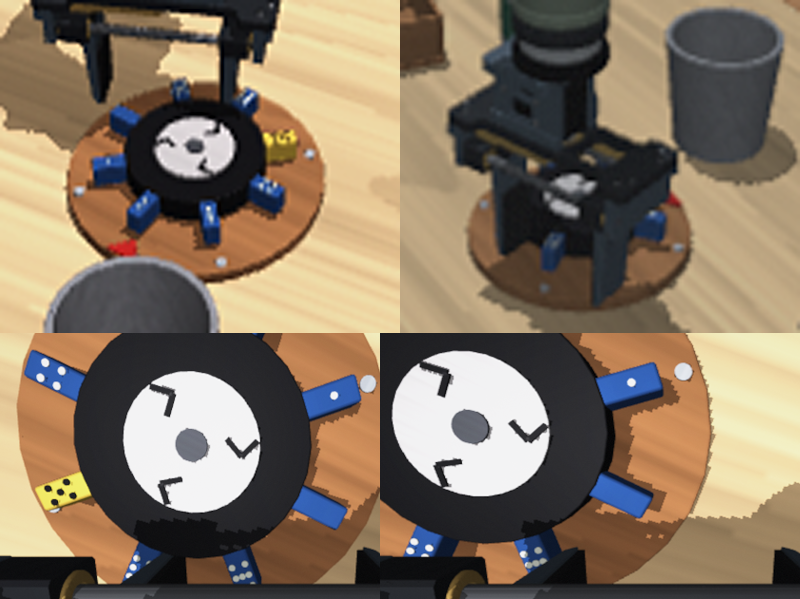

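No obstruction shows, and tab 2 sits at the pointer. I'll push on in small steps and watch the force.

Emit:
{"api": "drive_tool", "payload": {"plan": [[0, 0, 0, 0, 2, 0, 91], [0, 0, 0, 0, 4, 0, 91], [0, 0, 0, 0, 6, 0, 91], [0, 0, 0, 0, 8, 0, 91]]}}

```text
time_s: 18.08
ee_pos: [496.2, -92.2, -11.0]
ee_rot: [-4.0, 89.2, -75.5]
force: [-2.6, -25.9, 0.8]
gripper_width: 91.2
```

```bash
python3 w.py w19;python3 -c "
from h import *
s=state();print(s['torque'],s['force'])"
```

```text
t 18.075 tcp [496.2 -92.2 -11. ] [ -4.   89.2 -75.5] rho 69.3 s -32.8 F [ -2.6 -25.9   0.8]
blue 168 r 54.0 rel. pointer -7.9
blue 1580 r 66.0 rel. pointer 87.5
blue 1656 r 64.0 rel. pointer -48.7
blue 1381 r 64.0 rel. pointer -93.9
blue 503 r 61.0 rel. pointer 175.3
blue 716 r 61.0 rel. pointer -137.6
yel 1148 r 66.0 rel. pointer 132.1
fix rotvec [ 0.8  0.2 -0.5]
[-4.18002377  0.44435531  0.19817036] [ -2.86460675 -23.04416761  -0.63097361]
```

Emit:
{"api": "drive_tool", "payload": {"plan": [[0, 0, 0, 2, -8, 0, 91], [0.8, 0, -0.5, 4, -18, -1, 91], [0.8, 0, -0.5, 6, -27, -1, 91], [0.8, 0, -0.5, 8, -33, -1, 91], [0.8, 0, -0.5, 9, -36, -1, 91]]}}

```text
time_s: 18.75
ee_pos: [502.6, -122.9, -13.0]
ee_rot: [176.4, 89.3, 104.1]
force: [-3.2, 22.4, 2.0]
gripper_width: 91.1
```

```bash
python3 w.py w20;python3 -c "
from h import *
s=state();print(s['torque'],s['force'])"
```

```text
t 18.75 tcp [ 502.6 -122.9  -13. ] [176.4  89.3 104.1] rho 72.7 s -63.9 F [-3.2 22.4  2. ]
blue 2149 r 63.0 rel. pointer -42.0
blue 240 r 56.0 rel. pointer 94.0
blue 1598 r 64.0 rel. pointer -86.3
blue 1337 r 63.0 rel. pointer -129.1
blue 846 r 61.0 rel. pointer -172.2
yel 659 r 62.0 rel. pointer 139.6
fix rotvec [-0.6 -0.2  0.3]
[3.67719211 0.38123575 0.0443347 ] [-1.60947687 19.12575326  1.98114832]
```

The well at 135 is symmetric and stiff, so it is a real click at the pointer. My push met the tab at an angle, so I'll turn the tool 20° to meet it squarely near its tip, where it works best.

Emit:
{"api": "drive_tool", "payload": {"plan": [[0, 0, 0, -2, 8, 0, 91], [0, 0, 0, -18, 2, 0, 91], [0, 0, 0, -34, -3, 1, 91], [0, 0, 0, -34, -3, 1, 91], [0, 0, 7, -22, -17, 1, 91], [0, 0, 14, -10, -31, 1, 91], [0, 0, 20, 4, -45, 1, 91], [0, 0, 20, 4, -45, 1, 91], [0, 0, 20, 18, -34, 1, 91], [0, 0, 20, 31, -23, 1, 91]]}}

```text
time_s: 20.05
ee_pos: [534.2, -144.6, -11.9]
ee_rot: [175.6, 89.3, 123.2]
force: [0.5, 1.0, -0.3]
gripper_width: 91.1
```

```bash
sed -i 's/np.radians(198)/np.radians(218)/; s/np.radians(-72)/np.radians(-52)/' w.py; python3 w.py w21
```

```text
t 20.05 tcp [ 534.2 -144.6  -11.9] [175.6  89.3 123.2] rho 78.7 s -71.8 F [ 0.5  1.  -0.3]
blue 484 r 57.0 rel. pointer -4.8
blue 1696 r 64.0 rel. pointer -43.0
blue 1743 r 63.0 rel. pointer -87.5
blue 1365 r 63.0 rel. pointer 180.9
blue 1155 r 59.0 rel. pointer -132.5
fix rotvec [-0.6 -0.4  0.3]
```

Emit:
{"api": "drive_tool", "payload": {"plan": [[0, 0, 0, -3, 4, 0, 91], [0, 0, 0, -5, 7, 0, 91], [0, 0, 0, -7, 9, 0, 91], [0, 0, 0, -9, 12, 0, 91], [0, 0, 0, -11, 14, 0, 91], [0, 0, 0, -12, 16, 0, 91]]}}

```text
time_s: 20.85
ee_pos: [527.3, -131.6, -11.0]
ee_rot: [96.9, 89.8, 44.9]
force: [4.0, -14.6, -3.2]
gripper_width: 90.8
```

```bash
python3 w.py w22
```

```text
t 20.85 tcp [ 527.3 -131.6  -11. ] [96.9 89.8 44.9] rho 76.1 s -57.2 F [  4.  -14.6  -3.2]
blue 165 r 57.0 rel. pointer 92.5
blue 949 r 57.0 rel. pointer -6.1
blue 1569 r 63.0 rel. pointer -47.8
blue 1279 r 65.0 rel. pointer 178.9
blue 1598 r 64.0 rel. pointer -92.2
blue 466 r 58.0 rel. pointer -138.0
yel 509 r 59.0 rel. pointer 133.0
fix rotvec [-0.2  0.2  0.1]
```

Emit:
{"api": "drive_tool", "payload": {"plan": [[0, 0, 0, -3, 4, 0, 91], [0, 0, 0, -6, 7, 0, 91], [0, 0, 0, -8, 10, 0, 91], [0, 0, 0, -10, 13, 0, 91]]}}

```text
time_s: 21.4
ee_pos: [526.5, -129.1, -9.2]
ee_rot: [16.3, 88.4, -35.3]
force: [10.2, -35.7, -11.2]
gripper_width: 90.8
```

```bash
python3 w.py w23
```

```text
t 21.4 tcp [ 526.5 -129.1   -9.2] [ 16.3  88.4 -35.3] rho 75.2 s -54.8 F [ 10.2 -35.7 -11.2]
blue 67 r 56.0 rel. pointer 90.6
blue 1303 r 60.0 rel. pointer -7.7
blue 1463 r 64.0 rel. pointer -50.5
blue 1276 r 65.0 rel. pointer 175.9
blue 1497 r 64.0 rel. pointer -95.1
blue 435 r 58.0 rel. pointer -141.1
yel 731 r 61.0 rel. pointer 130.3
fix rotvec [ 0.9  1.3 -0.4]
```

Emit:
{"api": "drive_tool", "payload": {"plan": [[0.9, 1.3, -0.4, -6, 8, -2, 91], [0.9, 1.3, -0.4, -10, 14, -2, 91], [0.9, 1.3, -0.4, -14, 18, -2, 91], [0.9, 1.3, -0.4, -16, 21, -2, 91]]}}

```text
time_s: 21.95
ee_pos: [525.5, -126.3, -7.8]
ee_rot: [5.9, 87.4, -45.3]
force: [16.8, -62.9, -17.8]
gripper_width: 90.9
```

```bash
python3 w.py w24
```

```text
t 21.95 tcp [ 525.5 -126.3   -7.8] [  5.9  87.4 -45.3] rho 74.3 s -52.0 F [ 16.8 -62.9 -17.8]
blue 1601 r 62.0 rel. pointer -9.4
blue 1401 r 64.0 rel. pointer -53.3
blue 1253 r 65.0 rel. pointer 173.0
blue 1424 r 64.0 rel. pointer -98.0
blue 388 r 58.0 rel. pointer -144.3
yel 960 r 63.0 rel. pointer 127.6
fix rotvec [ 1.8  1.8 -0.8]
```

Emit:
{"api": "drive_tool", "payload": {"plan": [[0, 0, 0, 6, -8, 0, 91], [1.8, 1.8, -0.8, 12, -16, -2, 91], [1.8, 1.8, -0.8, 14, -18, -4, 91], [1.8, 1.8, -0.8, 14, -18, -4, 91]]}}

```text
time_s: 22.5
ee_pos: [538.6, -144.0, -12.2]
ee_rot: [-104.3, 89.9, -156.2]
force: [-0.1, 0.2, -0.0]
gripper_width: 91.0
```

```bash
python3 w.py w25
python3 - <<'E'
from workcell import *
import workcell
print([x for x in dir(env) if not x.startswith("_")])
E
```

```text
t 22.5 tcp [ 538.6 -144.   -12.2] [-104.3   89.9 -156.2] rho 74.8 s -74.0 F [-0.1  0.2 -0. ]
blue 54 r 56.0 rel. pointer 89.6
blue 962 r 57.0 rel. pointer -4.2
blue 1591 r 63.0 rel. pointer -45.2
blue 1760 r 63.0 rel. pointer -89.4
blue 1301 r 65.0 rel. pointer 181.6
blue 984 r 60.0 rel. pointer -133.5
fix rotvec [ 0.  -0.1 -0. ]
['Unreachable', 'job_done']
```

Run:
```python
from h import *
L=lambda n:cv2.imread(f"pics/{n}.png")[:,:,::-1]
f=lambda i:cv2.resize(i,(400,300),interpolation=cv2.INTER_CUBIC)
b=grab_frame("scene"); c=grab_frame("side")
save("m26.png",np.vstack([np.hstack([f(L("w24")[:300,:400]),f(L("w25")[:300,:400])]),np.hstack([f(b[190:271,210:318]),f(c[175:247,275:371])])]))
# initial vs final wheel angle check of decoys: tabs vs pointer in the start picture
```

```text
(no output)
```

View pics/m26.png

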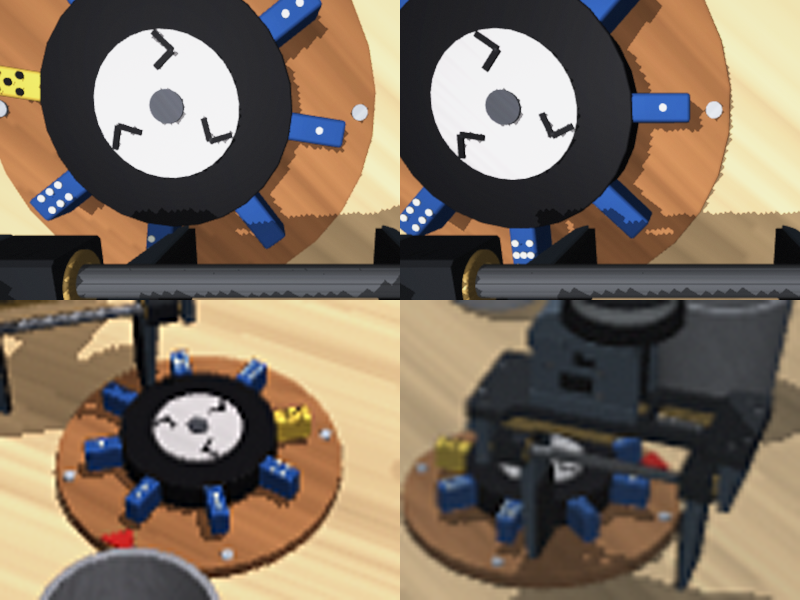

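Emit:
{"api": "drive_tool", "payload": {"plan": [[0, 0, 0, -15, -11, 0, 91], [0, 0, 0, -29, -23, 0, 91], [0, 0, 0, -29, -23, 0, 91], [0, 0, 0, -45, -3, 0, 91], [0, 0, 0, -60, 16, 0, 91], [0, 0, 0, -60, 16, 0, 91], [0, 0, 0, -47, 26, 0, 91], [0, 0, 0, -34, 35, 0, 91], [0, 0, 0, -34, 35, 0, 91], [0, 0, 0, -28, 27, 0, 91]]}}

```text
time_s: 23.9
ee_pos: [510.6, -116.5, -12.1]
ee_rot: [-110.6, 89.9, -162.5]
force: [0.1, -0.7, -0.5]
gripper_width: 91.0
```

Emit:
{"api": "drive_tool", "payload": {"plan": [[0, 0, 0, 2, -3, 0, 91], [0, 0, 0, 5, -6, 0, 91], [0, 0, 0, 7, -9, 0, 91], [0, 0, 0, 9, -12, 0, 91]]}}

```text
time_s: 24.4
ee_pos: [514.3, -123.2, -13.1]
ee_rot: [-165.4, 89.1, 142.4]
force: [-5.6, 21.3, 5.2]
gripper_width: 90.9
```

```bash
python3 w.py w27;python3 -c "
from h import *
s=state();print(s['torque'],s['force'])"
```

```text
t 24.4 tcp [ 514.3 -123.2  -13.1] [-165.4   89.1  142.4] rho 81.2 s -42.7 F [-5.6 21.3  5.2]
blue 125 r 57.0 rel. pointer 98.9
blue 1817 r 63.0 rel. pointer -41.9
blue 1541 r 64.0 rel. pointer -86.8
blue 1284 r 65.0 rel. pointer 184.6
blue 1283 r 64.0 rel. pointer -130.6
yel 1212 r 66.0 rel. pointer 138.7
fix rotvec [-0.6 -0.7  0.2]
[ 3.66967644  1.06700599 -0.02908764] [-4.81512127 18.74468112  6.61779433]
```

Emit:
{"api": "drive_tool", "payload": {"plan": [[0, 0, 0, -6, 8, 0, 91], [-0.6, -0.7, 0, -14, 14, 1, 91], [-0.6, -0.7, 0, -25, 6, 1, 91], [-0.6, -0.7, 0, -38, -5, 1, 91], [-0.6, -0.7, 0, -38, -5, 1, 91], [-0.6, -0.7, 0, -23, -24, 1, 91], [-0.6, -0.7, 0, -7, -44, 1, 91], [-0.6, -0.7, 0, -7, -44, 1, 91], [-0.6, -0.7, 0, 7, -33, 1, 91], [-0.6, -0.7, 0, 20, -22, 1, 91]]}}

```text
time_s: 25.7
ee_pos: [534.8, -143.7, -12.2]
ee_rot: [-140.1, 89.9, 167.8]
force: [0.9, -0.1, -0.2]
gripper_width: 91.2
```

```bash
python3 w.py w28
```

```text
t 25.7 tcp [ 534.8 -143.7  -12.2] [-140.1   89.9  167.8] rho 77.7 s -71.5 F [ 0.9 -0.1 -0.2]
blue 46 r 57.0 rel. pointer 91.5
blue 560 r 58.0 rel. pointer -4.3
blue 1681 r 64.0 rel. pointer -43.1
blue 1736 r 62.0 rel. pointer -87.5
blue 1369 r 63.0 rel. pointer 180.8
blue 1033 r 58.0 rel. pointer -132.6
fix rotvec [-0.  -0.1  0.2]
```

Emit:
{"api": "drive_tool", "payload": {"plan": [[0, 0, 0, -5, 7, 0, 91], [0, 0, 0, -10, 13, 0, 91], [0, 0, 0, -14, 18, 0, 91], [0, 0, 0, -18, 23, 0, 91], [0, 0, 0, -21, 27, -1, 91], [0, 0, 0, -23, 30, -1, 91], [0, 0, 0, -25, 32, -1, 91]]}}

```text
time_s: 26.62
ee_pos: [510.5, -110.0, -13.1]
ee_rot: [169.3, 89.9, 117.2]
force: [-1.4, 0.3, -0.2]
gripper_width: 91.1
```

```bash
python3 w.py w29
```

```text
t 26.625 tcp [ 510.5 -110.   -13.1] [169.3  89.9 117.2] rho 76.1 s -29.9 F [-1.4  0.3 -0.2]
blue 71 r 53.0 rel. pointer 1.3
blue 1649 r 63.0 rel. pointer -38.4
blue 1247 r 66.0 rel. pointer 142.4
blue 1373 r 63.0 rel. pointer -84.1
blue 1126 r 65.0 rel. pointer -172.9
blue 1196 r 63.0 rel. pointer -128.6
yel 796 r 61.0 rel. pointer 99.3
fix rotvec [-0.1 -0.   0.1]
```

It's through: the wheel jumped about 37° cleanly once the push was steady and firm. It needs a stronger push to leave a click than stated. I'll re-seat behind the next tab.

Emit:
{"api": "drive_tool", "payload": {"plan": [[0, 0, 0, -13, -10, 0, 91], [0, 0, 0, -27, -21, 0, 91], [0, 0, 0, -27, -21, 0, 91], [0, 0, 0, -15, -36, 0, 91], [0, 0, 0, -3, -51, 0, 91], [0, 0, 0, 8, -66, 0, 91], [0, 0, 0, 8, -66, 0, 91], [0, 0, 0, 22, -55, 0, 91], [0, 0, 0, 35, -45, 0, 91], [0, 0, 0, 35, -45, 0, 91]]}}

```text
time_s: 27.92
ee_pos: [546.4, -153.2, -13.2]
ee_rot: [158.8, 89.9, 106.9]
force: [-0.5, -0.3, 0.8]
gripper_width: 90.9
```

```bash
python3 w.py w30
```

```text
t 27.925 tcp [ 546.4 -153.2  -13.2] [158.8  89.9 106.9] rho 74.3 s -86.1 F [-0.5 -0.3  0.8]
blue 1112 r 57.0 rel. pointer -5.6
blue 1636 r 63.0 rel. pointer -46.3
blue 1840 r 64.0 rel. pointer -89.7
blue 653 r 62.0 rel. pointer 185.6
blue 1071 r 62.0 rel. pointer -130.4
fix rotvec [-0.1 -0.  -0.1]
```

Emit:
{"api": "drive_tool", "payload": {"plan": [[0, 0, 0, -9, 11, 0, 91], [0, 0, 0, -14, 18, 0, 91], [0, 0, 0, -19, 24, 0, 91], [0, 0, 0, -23, 30, 0, 91], [0, 0, 0, -27, 35, 0, 91], [0, 0, 0, -30, 39, 0, 91], [0, 0, 0, -33, 42, 0, 91], [0, 0, 0, -35, 44, 0, 91]]}}

```text
time_s: 28.98
ee_pos: [526.2, -126.5, -10.1]
ee_rot: [9.8, 87.6, -41.4]
force: [19.9, -56.4, -20.3]
gripper_width: 91.1
```

```bash
python3 w.py w31
```

```text
t 28.975 tcp [ 526.2 -126.5  -10.1] [  9.8  87.6 -41.4] rho 73.8 s -52.5 F [ 19.9 -56.4 -20.3]
blue 1574 r 61.0 rel. pointer -9.3
blue 816 r 61.0 rel. pointer 127.9
blue 1378 r 63.0 rel. pointer -53.0
blue 1235 r 65.0 rel. pointer 173.2
blue 1423 r 64.0 rel. pointer -97.7
blue 424 r 58.0 rel. pointer -144.5
fix rotvec [ 1.6  1.8 -0.8]
```

Emit:
{"api": "drive_tool", "payload": {"plan": [[1.6, 1.8, -0.8, -14, 17, -2, 91], [1.6, 1.8, -0.8, -16, 20, -2, 91], [1.6, 1.8, -0.8, -17, 22, -2, 91], [1.6, 1.8, -0.8, -18, 24, -2, 91]]}}

```text
time_s: 29.52
ee_pos: [507.5, -103.0, -12.1]
ee_rot: [-108.6, 90.0, -160.7]
force: [-0.2, -0.3, -0.0]
gripper_width: 91.4
```

```bash
python3 w.py w32
```

```text
t 29.525 tcp [ 507.5 -103.   -12.1] [-108.6   90.  -160.7] rho 74.1 s -22.5 F [-0.2 -0.3 -0. ]
blue 464 r 58.0 rel. pointer 93.4
blue 613 r 56.0 rel. pointer -0.9
blue 1463 r 62.0 rel. pointer -45.0
blue 1143 r 67.0 rel. pointer 135.5
blue 1243 r 63.0 rel. pointer -91.1
blue 1406 r 66.0 rel. pointer 179.5
blue 961 r 62.0 rel. pointer -136.0
fix rotvec [ 0.  -0.   0.1]
```

Emit:
{"api": "drive_tool", "payload": {"plan": [[0, 0, 0, -14, -11, 0, 91], [0, 0, 0, -28, -22, 0, 91], [0, 0, 0, -28, -22, 0, 91], [0, 0, 0, -17, -36, 0, 91], [0, 0, 0, -6, -50, 0, 91], [0, 0, 0, 4, -63, 0, 91], [0, 0, 0, 4, -63, 0, 91], [0, 0, 0, 17, -53, 0, 91], [0, 0, 0, 30, -43, 0, 91], [0, 0, 0, 30, -43, 0, 91]]}}

```text
time_s: 30.82
ee_pos: [538.4, -143.7, -12.1]
ee_rot: [146.9, 90.0, 95.0]
force: [-0.9, 0.5, 0.9]
gripper_width: 90.9
```

```bash
cat > y.py <<'E'
from h import *
im=grab_frame("scene"); hsv=cv2.cvtColor(np.ascontiguousarray(im),cv2.COLOR_RGB2HSV)
m=cv2.inRange(hsv,(22,150,60),(34,255,255)); k,_,st,c=cv2.connectedComponentsWithStats(m)
for i in range(1,k):
    e=ray("scene",c[i],34)-[552,-39.6,0]; r=np.hypot(*e[:2])
    if st[i,4]>5 and r<100: print("scene yellow",st[i,4],r.round(0),(np.degrees(np.arctan2(e[1],e[0]))+7).round(1))
E
python3 w.py w33; python3 y.py
```

```text
t 30.825 tcp [ 538.4 -143.7  -12.1] [146.9  90.   95. ] rho 74.8 s -73.7 F [-0.9  0.5  0.9]
blue 69 r 55.0 rel. pointer 90.8
blue 946 r 56.0 rel. pointer -5.2
blue 1508 r 63.0 rel. pointer -46.0
blue 1645 r 64.0 rel. pointer -89.9
blue 1626 r 66.0 rel. pointer 181.5
blue 1180 r 62.0 rel. pointer -134.1
fix rotvec [-0.  -0.  -0.1]
scene yellow 62 64.0 45.5
```

Emit:
{"api": "drive_tool", "payload": {"plan": [[0, 0, 0, -5, 7, 0, 91], [0, 0, 0, -10, 13, 0, 91], [0, 0, 0, -14, 18, 0, 91], [0, 0, 0, -18, 23, 0, 91], [0, 0, 0, -21, 27, -1, 91], [0, 0, 0, -23, 30, -1, 91], [0, 0, 0, -26, 33, -1, 91], [0, 0, 0, -28, 36, -1, 91], [0, 0, 0, -29, 38, -1, 91]]}}

```text
time_s: 32.05
ee_pos: [525.3, -125.7, -8.9]
ee_rot: [7.9, 87.2, -43.2]
force: [18.1, -63.8, -15.3]
gripper_width: 89.4
```

```bash
python3 w.py w34; python3 y.py
```

```text
t 32.05 tcp [ 525.3 -125.7   -8.9] [  7.9  87.2 -43.2] rho 74.0 s -51.5 F [ 18.1 -63.8 -15.3]
blue 1529 r 61.0 rel. pointer -9.3
blue 853 r 62.0 rel. pointer 127.7
blue 1302 r 63.0 rel. pointer -53.4
blue 1608 r 66.0 rel. pointer 172.4
blue 1334 r 64.0 rel. pointer -98.3
blue 442 r 58.0 rel. pointer -145.1
fix rotvec [ 1.9  2.  -0.9]
scene yellow 52 62.0 37.6
```

Same as before the last release. I'll repeat the follow-up that worked, slightly shorter.

Emit:
{"api": "drive_tool", "payload": {"plan": [[1.6, 1.8, -0.8, -14, 17, -2, 91], [1.6, 1.8, -0.8, -15, 19, -2, 91], [1.6, 1.8, -0.8, -16, 20, -2, 91]]}}

```text
time_s: 32.52
ee_pos: [524.9, -125.2, -8.2]
ee_rot: [4.5, 87.0, -46.5]
force: [19.5, -63.7, -26.5]
gripper_width: 87.8
```

```bash
python3 w.py w35; python3 y.py
```

```text
t 32.525 tcp [ 524.9 -125.2   -8.2] [  4.5  87.  -46.5] rho 74.0 s -50.8 F [ 19.5 -63.7 -26.5]
blue 1541 r 61.0 rel. pointer -9.3
blue 931 r 63.0 rel. pointer 127.4
blue 1289 r 63.0 rel. pointer -53.6
blue 1597 r 66.0 rel. pointer 172.1
blue 1311 r 64.0 rel. pointer -98.5
blue 439 r 58.0 rel. pointer -145.3
fix rotvec [ 2.2  2.1 -1. ]
scene yellow 54 62.0 37.5
```

Emit:
{"api": "drive_tool", "payload": {"plan": [[2.2, 2.1, -1, -15, 19, -3, 91], [2.2, 2.1, -1, -17, 21, -3, 91], [2.2, 2.1, -1, -18, 23, -3, 91], [2.2, 2.1, -1, -18, 23, -3, 91]], "grip_force": 60}}

```text
time_s: 33.12
ee_pos: [507.9, -105.2, -10.9]
ee_rot: [-1.6, 89.9, -53.8]
force: [-1.1, 0.9, -1.2]
gripper_width: 91.2
```

```bash
python3 w.py w36; python3 y.py
```

```text
t 33.125 tcp [ 507.9 -105.2  -10.9] [ -1.6  89.9 -53.8] rho 75.1 s -24.5 F [-1.1  0.9 -1.2]
blue 744 r 61.0 rel. pointer 98.4
blue 1419 r 61.0 rel. pointer -40.0
blue 1558 r 69.0 rel. pointer 140.4
blue 1202 r 62.0 rel. pointer -87.0
blue 1351 r 67.0 rel. pointer 183.7
blue 999 r 62.0 rel. pointer -132.1
yel 113 r 52.0 rel. pointer 4.6
fix rotvec [0.1 0.1 0.2]
scene yellow 68 64.0 0.7
```

Emit:
{"api": "drive_tool", "payload": {"plan": [[0, 0, 0, 2, -3, 0, 91], [0, 0, 0, -14, -14, 0, 91], [0, 0, 0, -30, -26, 0, 91], [0, 0, 0, -38, -32, 0, 91], [0, 0, 0, -38, -32, 30, 91], [0, 0, 0, -38, -32, 80, 91], [0, 0, 0, -38, -32, 130, 91], [0, 0, 0, -38, -32, 180, 91], [0, 0, 0, -38, -32, 180, 91]]}}

```text
time_s: 34.35
ee_pos: [470.1, -135.4, 172.7]
ee_rot: [36.2, 89.6, -15.9]
force: [-1.1, 0.7, 0.6]
gripper_width: 91.5
```

```bash
python3 w.py w37; python3 y.py
python3 - <<'E'
from h import *
b=cv2.imread("pics/scene0.png")[:,:,::-1].astype(int); a=grab_frame("scene").astype(int)
for n,(x0,y0,x1,y1) in dict(pot=(215,255,275,320),mug=(135,210,180,262),can=(330,285,385,345),tray=(380,228,475,322),rack=(120,125,187,218)).items():
    print(n,np.abs(a-b)[y0:y1,x0:x1].mean().round(2))
E
```

```text
t 34.35 tcp [ 470.1 -135.4  172.7] [ 36.2  89.6 -15.9] rho 123.5 s -25.0 F [-1.1  0.7  0.6]
blue 246 r 63.0 rel. pointer 94.1
blue 393 r 67.0 rel. pointer 137.6
blue 357 r 61.0 rel. pointer -48.0
blue 362 r 67.0 rel. pointer 180.3
blue 306 r 63.0 rel. pointer -93.5
blue 320 r 66.0 rel. pointer -137.1
yel 292 r 59.0 rel. pointer 0.4
fix rotvec [0.1 0.4 0.1]
scene yellow 65 64.0 0.4
pot 6.92
mug 7.92
can 8.89
tray 7.83
rack 10.37
```

```bash
python3 y.py; python3 -c "
from h import *
print(env.job_done())"
```

```text
scene yellow 65 64.0 0.4
the job is handed in; nothing more can be done
None
```

The tally wheel now rests with the yellow five-dot tab at the red pointer, and I handed the job in at about 34 s of the 64 allowed. I pushed the tabs clockwise with one finger of the open gripper, stopping at tabs 2, 3 and 4 before the five.

**Last checks:** the wrist and scene cameras both put the yellow tab 0.4° from the pointer, and a repeat scene check just before hand-in read the same. The arm was clear of everything, with about 1 N on the tool. The yellow tab read about 45° from the pointer before the final push, so tab 4 did click in first.

**Things that disagreed with the description:**
- **Fingertips:** they end about 37 mm above the reported TCP. My first pass went over the tabs without touching them.
- **Start angle:** the wheel sat about 13° past tab 1 instead of on it.
- **Running on:** after my first push it stayed where I left it, short of tab 2, instead of running on by itself.
- **Click force:** leaving tabs 2, 3 and 4 took a push somewhere above about 60 N, not the stated 3 to 4 N. The highest wrist force I read was about 70 N, but I had no readings at the moment of release.

**Not confirmed:** I did not measure the pegs, puller, pot, mug and can individually at the end. A before/after scene comparison showed similar small differences at all five places (rack highest), so it was not conclusive. The arm did not go near them, and I saw no contact with them.

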